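# Unlock the slide press and hold its arm raised

## Robot

A 6-joint arm with a two-finger parallel gripper is mounted at the origin on a cart in front of the work surface, level with it; the furniture and walls round the work are solid. World frame = base frame: x ahead of the robot, y to its left, z up, the work surface at z = 0. Lengths are in m, angles in rad, forces in N, time in s.
With the tool pointing down it reaches from about 0.35 to 0.725 m from the base axis. Payload 4.3 kg.
Tool frame: the origin (TCP) lies on the centre line of the jaws, within the pads' length; the fingertips stand 11 mm ahead of it and the grasp point (between the pads) lies 8 mm behind it; z points along the fingers, y is the line along which they close (so a half turn about z gives the same grasp; the last joint's range is limited). The gripper opens to 85 mm and grips with 20 to 120 N. Pads are 22 mm wide; open, the fingers measure 114 mm over their backs; the gripper's body (76 mm by 85 mm) begins 54 mm behind the grasp point. The pads swing forward as they close: fully open they stand 13 mm farther back than shut.
Start: joints at [1.079, 0.377, 0.081, 1.274, 0, 1.46], TCP at [0.214, 0.534, 0.242] pointing down, gripper open.
Joint ranges: [-2.72, 2.72], [-0.84, 1.66], [-1.02, 1.22], [-1.77, 2.12], [-1.37, 1.28], [-3.14, 3.14]. Speed limits (rad/s): [2.57, 2.57, 3.14, 3.14, 3.14, 3.14].

## Interface

Orientations are given as a rotation vector (axis times angle).
In Python, from workcell import r, imaging, spot_in, cut_out gives the robot as it stands.
- The arm moves only by the shell command python3 -m creep 'ROWS' [FORCE]. ROWS is JSON, a list that holds one entry, the list of rows, each a list of 7 numbers: the shift along the tool's x, y, z in m, then the turn, a rotation vector about the tool's x, y, z in rad, then the finger opening in m, from 0 to 0.0854. A call has 1 to 5 rows; each row is the pose to reach, as a shift and turn from the pose commanded when the call began, along the tool's axes at that moment; what a row does not reach only later rows make up. A row lasts 1/8 s, in which the tool goes at most 62.5 mm and 10.7 degrees, less where a joint would pass 70% of its speed; a pose out of reach is approached as far as the arm can. A call with a gripper value outside its range is refused whole. The fingers move at their own pace and stop on an object; FORCE is the grip in N (left out, the last holds). Time passes only in rows, so rows that repeat a pose let the fingers close. It gives the time, the measured TCP pose, the force, the opening and the grip force at its end, in the units of the state.
- r.state(): the state, without advancing time (a new reading comes with each control period).
- imaging.grab_frame(name): name is "scene" or "top" or "wrist"; returns a dict with "frame" (420x560x3 uint8, red, green, blue), "fx", "fy", "cx", "cy" (pixels), "xyz" and "orientation" of the camera in the world; the wrist camera has in their place "hand_eye" (4x4, takes a point from camera to tool coordinates, whose origin is the TCP and whose axes are the flange's). Camera axes: x right, y down, z forward; pixel columns grow to the right and rows downward; lengths in m; the calibration is good to about 2 mm. The wrist camera is an equidistant fisheye: a pixel r from the principal point sees the ray r / f radians off the axis. A picture is of the moment at which its call begins: read the wrist's pose just before it. There is no depth.
- r.sign_off(): hands the job in; it is judged then, once.
Trained networks look in the newest picture that a camera, given by its name, has taken for a name from the list of things; names that differ only in an ending like _2 or _b are one class to them, and where a whole thing is asked for, a point or a joint stands for the part that bears it (a point fixed in the world has none). Each returns a list of dicts, best first, with "score" (0 to 1); they miss things now and then, are a little off and sometimes report something else, mostly with a low value. They report only what shows in the picture. A call takes as long as a camera call. They do not tell look-alikes from the thing itself.
- spot_in(label, camera): "at" ([x, y, z] in m, in world coordinates, good to about 4 mm: the middle of the surface that is visible of it).
- cut_out(label, camera): "region" (420x560 bool, what is visible of it).
The state is a dict: "t": time; "qpos": joint angles; "qd": joint speeds; "tau": joint torques, N m; "eef_pos": TCP position; "orientation": TCP orientation; "ft_force": force on the tool from outside, world axes, zero at the start; "ft_torque": the same for the moment, N m; "grip_width": finger opening in m; "gripper_force": force on a finger pad.
Only numpy, scipy, OpenCV 4.12 (cv2) and the standard library are available. Lean on these libraries where they do the work, as an engineer would, in place of code of your own. Each camera call takes 0.05 s, during which the arm holds its last target. There are 200 camera calls.

## Task

The slide press on the drying cabinet is locked over a set of freshly mounted slides: take the key from its wooden stand, push it fully into the lock, turn it clockwise (seen from above) as far as it goes and leave it in there. Then grip the upright pull tab, draw the latch out sideways against its spring so that it comes out from under the ball, and lift the press arm off the ball stud by the same tab until the tab is about 80 mm higher than it was. Finish while still gripping the tab and holding the arm up there, so that the slides can be taken out, and leave the other things on the top where they are.

Things in the scene. Friction and masses are not known exactly. Their poses are not given: they have to be found in the camera images.
- press: Slide press, fixed. Grey base plate 275 x 70 x 12 mm. Origin: underside of the plate (x -150 to +125, y -35 to +35 mm) under the arm's centre line; x from the arm's free end (nearer the robot) to its hinge, y left, z up. The aluminium arm (coupler at its free end 44 mm wide, top 72 mm up) lies over a steel ball stud at x -100. The numbers 'in the press frame' below are for the press shut.
- hinge_axis (a point): Hinge of the press arm, on its axis, in the press frame at (110, 0, 65) mm; its axis runs along the press's y. The arm's free end swings up about it.
- press_arm (a joint): Angle of the press arm in rad: 0 shut on the ball (also its stop), grows as the free end rises, stop at 0.9. About 0.55 kg with the latch, no friction and no stay: it falls shut when let go.
- pull_tab: Upright black pull tab of the latch, above the arm's right front corner: 32 (x) x 12 (y) x 34 mm (z), origin at its centre, axes parallel to the press's when shut. At (-125, -38, 105) mm in the press frame: 235 mm before the hinge axis, 40 mm above it. Moves with latch and arm; its neck is narrower; both sides are free above 75 mm height.
- lock (a joint): Turn of the lock barrel in rad: 0 locked, grows clockwise seen from above, stop at 1.35. Friction 0.04 N m. While locked its 34 mm cam points to +y of the press and stops the latch after 2 mm; the latch can be drawn fully once the barrel is past 1.0.
- lock_mouth (a point): Centre of the key slot's mouth on top of the brass lock barrel (34 mm in diameter), 47 mm above the cabinet top, at (-20, -85, 47) mm in the press frame. Slot 16.2 x 8.2 mm, 22 mm deep, straight down; this point's x is the slot's long side (along the press's x when locked) and turns with the barrel.
- key: Key standing upright in its stand, origin at the bottom of its shank, z up, 60 mm high: steel shank 14 (x) x 6 mm (y), its last 5 mm narrowed to 10 x 3; a collar at 29 to 33 mm; above it a grey grip 26 (x) x 10 mm (y), centre at 46 mm. 0.04 kg. The same either way round. Fully in the lock, its tip stands on the slot's floor.
- key_tip (a point): Bottom of the key's shank (the key's origin).
- key_stand: Fixed wooden stand, 52 x 52 mm foot, block 42 x 42 mm, 34 mm high, with a 22 mm deep slot 17 x 9 mm in which the key stands; origin at the centre of its underside. It stands to the left of the press.
- dropper: Dropper bottle, 39 mm in diameter, 116 mm high, back left; origin under its centre. Leave alone.
- forceps: Forceps lying along the right edge, 126 mm long, 9 mm high; origin under the middle. Leave alone.
- petri: Petri dish with a rubber ring, 69 mm in diameter, 13 mm high, in front of the press; origin under its centre. Leave alone.
- coverslips: Clear cover glass box, 28 x 28 x 25 mm, right of the pull tab; origin under its centre. Leave alone.
- latch (a joint): Travel of the spring latch along the press's -y (right), in m: 0 home, stop at 0.016. It rides on the arm's right side; its spring takes 6 N to start, 11 N at the stop, and sends it home when let go. Up to 0.007 its pin is under the ball and the arm cannot rise; draw it 0.011 or more before lifting and keep it drawn until the arm is past 0.1 rad.
Mind the look-alikes: they are no part of the job. There is more than one size of the key; the job needs the smaller.

How it is judged:
By the outcome, as a careful person would: the job done as asked, in the order asked, and still so for the second after the job is handed in, while the arm keeps its last pose, push and grip.
It also fails if it takes over 58 s, if anything falls off the work surface, if the arm or the gripper's body presses on something with over 40 N, if the wrist force passes 120 N, or if a joint passes its speed limit or range.

## Working session

There is one attempt and no reset: what is moved stays moved. The work goes in short steps, Python scripts to look and compute and a shell command to move; the robot and the scene stay as the last step left them, time stands still between calls to the robot, and variables do not carry over. Pictures are saved under pics/ and viewed, at most 11 in all, crops included, and the job is handed in when it is done.

```bash
mkdir -p pics; ls
cat > h.py <<'E'
import numpy as np, cv2
from scipy.spatial.transform import Rotation as R
from workcell import r, imaging, spot_in, cut_out
def save(f,name,box=None,k=1):
    im=f["frame"]
    if box: im=im[box[1]:box[3],box[0]:box[2]]
    im=cv2.resize(im,None,fx=k,fy=k,interpolation=cv2.INTER_CUBIC)
    cv2.imwrite("pics/"+name,im[:,:,::-1])
def rot(o):
    o=np.array(o,float)
    return R.from_rotvec(o).as_matrix() if o.shape==(3,) else (o if o.shape==(3,3) else R.from_quat(o).as_matrix())
E
python3 - <<'E'
from h import *
s=r.state(); print(s)
for c in ("scene","top"):
    f=imaging.grab_frame(c); save(f,c+"0.png")
    print(c,f["fx"],f["cx"],f["cy"],f["xyz"],f["orientation"])
    for l in ["press","pull_tab","lock","key","key_stand","dropper","petri","coverslips","forceps"]:
        print(l,[(np.round(d["at"],3).tolist(),round(d["score"],2)) for d in spot_in(l,c)])
E
```

```text
pics
{'t': 0.0, 'qpos': array([ 1.07869157e+00,  3.78112227e-01,  7.96098202e-02,  1.27441537e+00,
       -2.79214268e-05,  1.46047775e+00]), 'qd': array([-1.39736369e-03,  1.10929002e-04, -8.70651120e-04,  2.89715992e-04,
        8.13161678e-05,  1.22441232e-04]), 'tau': array([ 7.93847212e-04, -4.63605130e+01,  2.69874984e+01,  2.07083789e-02,
       -1.97511717e-04,  5.17392508e-06]), 'eef_pos': array([0.21393559, 0.53301868, 0.24132658]), 'orientation': array([-0.595958  , -3.08393282,  0.00319473]), 'ft_force': array([ 0.64146544, -0.25210517,  0.18137236]), 'ft_torque': array([0.02675149, 0.04432168, 0.00487717]), 'gripper_force': 0.0, 'grip_width': 0.0858429872071629}
scene 394.911167516303 278.1881585529109 210.8752028047735 [ 0.18935263 -0.7243558   0.44045586] [-1.97020202  0.51619511 -0.3341586 ]
press [([0.58, -0.078, 0.036], 0.64)]
pull_tab [([0.485, -0.074, 0.104], 0.73), ([0.582, -0.144, 0.038], 0.24)]
lock [([0.584, -0.145, 0.036], 0.72)]
key [([0.592, 0.069, 0.052], 0.7), ([0.673, 0.096, 0.061], 0.65)]
key_stand [([0.578, -0.074, 0.036], 0.26)]
dropper [([0.68, 0.168, 0.047], 0.71)]
petri [([0.433, 0.022, 0.009], 0.9)]
coverslips [([0.508, -0.156, 0.019], 0.76)]
forceps [([0.591, -0.295, 0.01], 0.61)]
top 439.900575206329 280.0760315069136 209.68834556563405 [ 0.42136945 -0.07153263  0.97333715] [-2.11770569  2.12494581 -0.17311433]
press [([0.589, -0.071, 0.037], 0.83)]
pull_tab [([0.594, 0.074, 0.069], 0.72)]
lock [([0.583, -0.132, 0.043], 0.81)]
key [([0.674, 0.098, 0.08], 0.68), ([0.592, 0.071, 0.068], 0.57)]
key_stand [([0.583, 0.067, 0.038], 0.75)]
dropper [([0.677, 0.172, 0.06], 0.95)]
petri [([0.433, 0.026, 0.005], 0.86)]
coverslips [([0.508, -0.142, 0.023], 0.75)]
forceps [([0.598, -0.286, 0.008], 0.57)]
```

View pics/scene0.png

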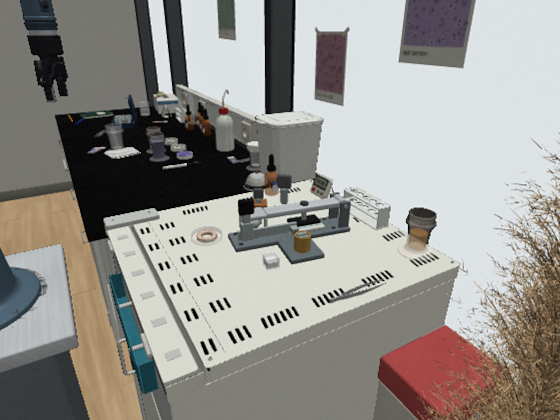

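View pics/top0.png

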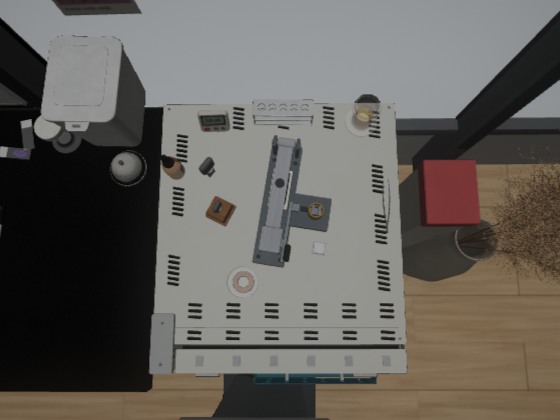

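The scene picture shows the press at (290,225), with the tab at (245,212), the lock at (303,240), and the petri, box and forceps around it. In the top picture, the key candidates are one in the brown wooden stand at (220,210) and one dark object at (207,166), with no wooden stand. The stand one fits the description, so I'll confirm it in a crop.

```bash
cat >> h.py <<'E'
def pix2world(f,u,v,z):
    M=rot(f["orientation"]); d=M@np.array([(u-f["cx"])/f["fx"],(v-f["cy"])/f["fy"],1]); c=np.array(f["xyz"])
    return c+d*(z-c[2])/d[2]
def mask(l,c,near=None):
    out=[]
    for d in cut_out(l,c):
        ys,xs=np.nonzero(d["region"]); out.append((round(d["score"],2),xs.mean().round(1),ys.mean().round(1),len(xs),cv2.minAreaRect(np.c_[xs,ys].astype(np.float32))))
    return out
E
python3 - <<'E'
from h import *
f=imaging.grab_frame("top")
a=cv2.resize(f["frame"][150:230,185:245],None,fx=6,fy=6,interpolation=3)
b=cv2.resize(f["frame"][185:270,250:335],None,fx=480/85,fy=480/85,interpolation=3)[:480]
cv2.imwrite("pics/crop1.png",np.hstack([a,b[:, :430]])[:,:,::-1])
for l in ["press","pull_tab","lock","lock_mouth","key","key_stand"]: print(l,mask(l,"top"))
E
```

```text
press [(0.65, np.float64(285.8), np.float64(204.6), 5280, ((296.29638671875, 203.71664428710938), (68.55204772949219, 129.387939453125), 9.302054405212402))]
pull_tab [(0.7, np.float64(314.2), np.float64(210.2), 188, ((313.0610046386719, 208.54879760742188), (19.209373474121094, 14.524161338806152), 38.65980911254883))]
lock [(0.55, np.float64(314.2), np.float64(210.3), 231, ((313.45001220703125, 211.35003662109375), (15.495159149169922, 20.23857307434082), 71.56504821777344))]
lock_mouth [(0.83, np.float64(314.1), np.float64(210.3), 269, ((313.0660400390625, 211.4811553955078), (17.170068740844727, 22.389768600463867), 74.05460357666016))]
key [(0.74, np.float64(286.1), np.float64(205.1), 5458, ((297.0946044921875, 203.93243408203125), (70.52716827392578, 131.0260009765625), 9.462322235107422)), (0.71, np.float64(207.8), np.float64(166.1), 227, ((207.0, 165.5), (19.0, 14.0), 90.0)), (0.6, np.float64(217.3), np.float64(206.4), 91, ((217.0, 206.0), (12.0, 8.0), 90.0))]
key_stand [(0.74, np.float64(286.0), np.float64(204.7), 5342, ((296.4864807128906, 203.58108520507812), (68.8831787109375, 130.20399475097656), 9.462322235107422)), (0.62, np.float64(220.9), np.float64(211.2), 438, ((220.1000213623047, 210.30001831054688), (23.702320098876953, 22.807889938354492), 26.56505012512207)), (0.45, np.float64(288.8), np.float64(230.6), 432, ((290.1963195800781, 231.88760375976562), (13.323541641235352, 61.80964660644531), 10.007980346679688))]
```

View pics/crop1.png

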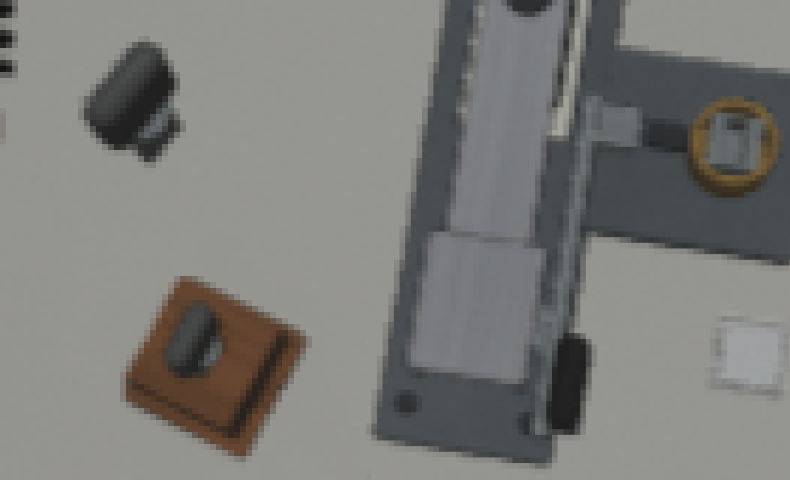

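The crop shows the smaller grip (grey, at about (217,206)) in the brown wooden stand. The other at (207,166) is larger and stands free of wood, so the key in the wooden stand is the one needed. The lock slot is at about (316,211) and the tab at about (287,253).

Run:
```python
from h import *
f=imaging.grab_frame("top"); s=r.state()
P=lambda u,v,z:pix2world(f,u,v,z).round(4)
a=lambda x,y:(185+x/6,150+y/6); b=lambda x,y:(250+(x-360)/5.647,185+y/5.647)
print("grip top",P(*a(195,335),.072),"dir",P(*a(177,360),.072),P(*a(206,310),.072))
print("stand c",P(*a(208,355),.034), "edge",P(*a(183,280),.008),P(*a(305,340),.008))
tab=P(*b(571,385),.122); lk=P(*b(735,147),.047); print("tab",tab,"lock",lk)
print("plate front corners",P(*b(375,435),.012),P(*b(550,463),.012))
d=(lk-tab)[:2]; yaw=np.arctan2(d[1],d[0])-np.arctan2(-47,105); print("yaw",np.degrees(yaw),np.linalg.norm(d))
print("edges arm",P(*b(405,370),.072),P(*b(450,230),.072))
print(rot(s["orientation"]).round(3))
w=imaging.grab_frame("wrist"); print(w["fx"],w["cx"],w["cy"],np.round(w["hand_eye"],4).tolist())
```

```text
grip top [0.5924 0.0729 0.072 ] dir [0.5836 0.0789 0.072 ] [0.6013 0.0692 0.072 ]
stand c [0.5922 0.0741 0.034 ] edge [0.6255 0.0881 0.008 ] [0.6024 0.042  0.008 ]
tab [ 0.4892 -0.0726  0.122 ] lock [ 0.5848 -0.1351  0.047 ]
plate front corners [0.4789 0.0029 0.012 ] [ 0.468  -0.0645  0.012 ]
yaw -9.061083460298729 0.1142173804637455
edges arm [ 0.4988 -0.0124  0.072 ] [ 0.55   -0.0286  0.072 ]
[[-0.928  0.373  0.   ]
 [ 0.373  0.928  0.   ]
 [-0.     0.    -1.   ]]
325.19226210127806 277.61804893472294 211.71230791222476 [[-0.0002, -0.9463, -0.3232, 0.0831], [1.0, -0.0003, 0.0001, 0.0001], [-0.0002, -0.3232, 0.9463, -0.1311], [0.0, 0.0, 0.0, 1.0]]
```

```bash
python3 -m creep '[[[-0.06,-0.033,0,0,0,0.09,0.05],[-0.12,-0.066,0,0,0,0.09,0.05],[-0.18,-0.1,0.02,0,0,0.09,0.05],[-0.23,-0.127,0.03,0,0,0.09,0.05],[-0.28,-0.155,0.04,0,0,0.09,0.05]]]'
python3 - <<'E'
from h import *
s=r.state();print(s["t"],s["eef_pos"],s["orientation"],s["qpos"]);M=rot(s["orientation"]);print(M.T@(np.array([.592,.073,.17])-s["eef_pos"]))
E
```

```text
t: 2.08
eef_pos: [0.4102, 0.2928, 0.2042]
orientation: [0.734, 3.054, 0.001]
ft_force: [1.4, 0.8, -0.6]
grip_width: 0.0501
gripper_force: 0.0
2.075 [0.41020889 0.2928499  0.20422563] [7.33790918e-01 3.05405813e+00 1.11600539e-03] [ 4.94002729e-01  2.48135865e-01 -1.99083934e-01  1.12264211e+00
  1.17555109e-04  9.65598580e-01]
[-0.26181238 -0.11329142  0.03424488]
```

```bash
python3 -m creep '[[[-0.055,-0.024,0.005,0,0,0,0.05],[-0.11,-0.047,0.01,0,0,0,0.05],[-0.16,-0.07,0.02,0,0,0,0.05],[-0.215,-0.093,0.03,0,0,0,0.05],[-0.262,-0.113,0.034,0,0,0,0.05]]]'
cat >> h.py <<'E'
def wproj(w,s,p):
    T=np.array(w["hand_eye"]); M=rot(s["orientation"])
    t=M.T@(np.array(p)-s["eef_pos"]); c=T[:3,:3].T@(t-T[:3,3]); rr=np.hypot(c[0],c[1]); th=np.arctan2(rr,c[2])
    return w["cx"]+w["fx"]*th*c[0]/rr, w["cy"]+w["fy"]*th*c[1]/rr
def wpix(w,s,u,v,z):
    T=np.array(w["hand_eye"]); M=rot(s["orientation"])
    a=np.array([(u-w["cx"])/w["fx"],(v-w["cy"])/w["fy"]]); th=np.hypot(*a); d=np.r_[a/th*np.sin(th),np.cos(th)]
    d=M@T[:3,:3]@d; c=M@T[:3,3]+s["eef_pos"]; return c+d*(z-c[2])/d[2]
E
python3 - <<'E'
from h import *
s=r.state();w=imaging.grab_frame("wrist");save(w,"w1.png",None,1.4)
print(s["eef_pos"],s["orientation"],mask("key","wrist"),mask("key_stand","wrist"))
for p in [(.5924,.0729,.072),(.5924,.0741,.034),(.5848,-.1351,.047),(.4892,-.0726,.122)]: print(wproj(w,s,p))
E
```

```text
t: 2.7
eef_pos: [0.5921, 0.0727, 0.1697]
orientation: [-0.735, -3.054, -0.0]
ft_force: [0.2, 1.2, -0.4]
grip_width: 0.0506
gripper_force: 0.0
[0.59206905 0.07274038 0.16974401] [-7.35497471e-01 -3.05386654e+00 -7.98532940e-05] [(0.92, np.float64(348.6), np.float64(263.4), 454, ((351.9161071777344, 264.6912536621094), (42.43621063232422, 17.777332305908203), 34.99201965332031)), (0.79, np.float64(280.9), np.float64(209.2), 493, ((280.5, 209.5), (37.0, 17.0), 90.0))] [(0.71, np.float64(280.5), np.float64(191.0), 2728, ((281.0, 194.0), (58.0, 56.0), 90.0))]
(np.float64(277.85589359589534), np.float64(218.2537392653644))
(np.float64(279.0673062100698), np.float64(202.5356044840085))
(np.float64(96.30615355711225), np.float64(288.7712619073736))
(np.float64(32.576484071265384), np.float64(207.28355678871037))
```

View pics/w1.png

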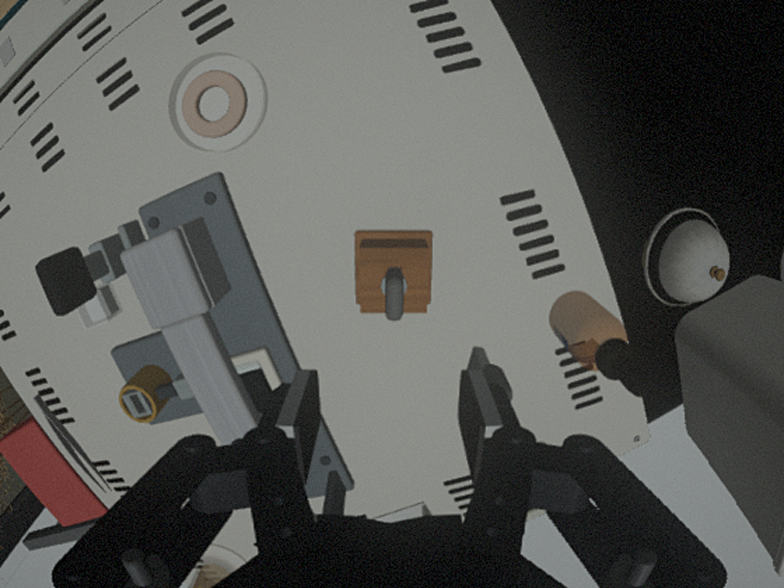

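The wrist view shows the key grip upright in its stand at view (394,295), i.e. pixel (281,210), square to the jaws. The tab is at view (67,280) and the lock slot at view (138,403).

Run:
```python
from h import *
s=r.state();w=imaging.grab_frame("wrist");M=rot(s["orientation"])
c=cut_out("key","wrist")
for d in c:
    m=d["region"];ys,xs=np.nonzero(m)
    if abs(xs.mean()-281)<8:
        print(xs.min(),xs.max(),ys.min(),ys.max())
        e=wpix(w,s,xs.mean(),ys.max()+.5,.072); print("far end tool",M.T@(e-s["eef_pos"]))
        for y in range(ys.min(),ys.max()+1,4): print(y,xs[ys==y].min(),xs[ys==y].max())
st=[d for d in cut_out("key_stand","wrist")][0]["region"];ys,xs=np.nonzero(st)
print(xs.min(),xs.max(),ys.min(),ys.max(),"stand left/right",[(M.T@(wpix(w,s,x,190,.02)-s["eef_pos"]))[1] for x in (xs.min(),xs.max()+1)])
t=lambda u,v,z:(M.T@(wpix(w,s,u,v,z)-s["eef_pos"])).round(4)
print(t(281.4,213,.072)); print("lock",wpix(w,s,139/1.4,402/1.4,.047))
# stand near edge top of foot etc
p=lambda a,b,z:np.round(wproj(w,s,s["eef_pos"]+M@np.array([a,b,z-s["eef_pos"][2]])*[1,1,1] if 0 else s["eef_pos"]+M@np.array([a,b,s["eef_pos"][2]-z])),1)
print("foot near edge for centre 0:",p(.026,0,.006),"block top near",p(.021,0,.034))
```

```text
253 308 164 222
far end tool [-0.00364966  0.00203486  0.09770807]
164 255 306
168 253 308
172 253 308
176 253 308
180 253 308
184 253 308
188 253 307
192 254 307
196 255 306
200 255 306
204 254 306
208 254 307
212 254 307
216 255 305
220 257 304
272 290 189 228
far end tool [-0.00851361  0.00259209  0.09770755]
189 281 282
193 276 286
197 274 288
201 272 289
205 272 289
209 274 287
213 275 287
217 275 287
221 275 287
225 276 287
253 308 164 223 stand left/right [np.float64(-0.021914393090553024), np.float64(0.028254419298345178)]
[0.0039 0.0029 0.0977]
lock [ 0.58440381 -0.13012164  0.047     ]
foot near edge for centre 0: [277.5 166.9] block top near [277.5 179. ]
```

```bash
python3 -m creep '[[[0.0035,0.0027,0.04,0,0,0,0.05],[0.0035,0.0027,0.08,0,0,0,0.05],[0.0035,0.0027,0.113,0,0,0,0.05],[0.0035,0.0027,0.113,0,0,0,0.05],[0.0035,0.0027,0.113,0,0,0,0.03]]]' 40; python3 -m creep '[[[0,0,0,0,0,0,0.015],[0,0,0,0,0,0,0.0],[0,0,0,0,0,0,0.0],[0,0,0,0,0,0,0.0],[0,0,0,0,0,0,0.0]]]' 40
```

```text
t: 3.62
eef_pos: [0.5897, 0.0795, 0.0589]
orientation: [0.732, 3.054, 0.001]
ft_force: [-0.5, 0.4, 0.7]
grip_width: 0.0333
gripper_force: 0.0
t: 4.25
eef_pos: [0.5906, 0.0785, 0.0593]
orientation: [0.734, 3.051, 0.001]
ft_force: [-1.5, 0.1, 6.3]
grip_width: 0.0095
gripper_force: 41.1
```

```bash
python3 -m creep '[[[0,0,-0.04,0,0,0,0.0],[0,0,-0.08,0,0,0,0.0],[0,0,-0.11,0,0,0,0.0],[-0.022,-0.048,-0.11,0,0,-0.07,0.0],[-0.044,-0.096,-0.11,0,0,-0.15,0.0]]]'; python3 -m creep '[[[-0.022,-0.048,0,0,0,-0.08,0.0],[-0.045,-0.085,0,0,0,-0.15,0.0],[-0.054,-0.090,0,0,0,-0.15,0.0],[-0.054,-0.09,0,0,0,-0.15,0.0]]]';python3 - <<'E'
from h import *
s=r.state();w=imaging.grab_frame("wrist");save(w,"w2.png",None,1.4)
M=rot(s["orientation"]);print(s["eef_pos"],M.round(3).tolist(),np.degrees(np.arctan2(M[1,1],M[0,1])),mask("key","wrist"),mask("lock","wrist"))
print([(d["at"],d["score"]) for l in ("lock_mouth","pull_tab","key") for d in spot_in(l,"wrist")])
E
```

```text
t: 4.88
eef_pos: [0.5855, -0.0276, 0.1687]
orientation: [0.496, 3.099, 0.0]
ft_force: [0.4, -0.6, -0.3]
grip_width: 0.0092
gripper_force: 40.1
t: 5.38
eef_pos: [0.6079, -0.1294, 0.1674]
orientation: [0.271, 3.129, 0.001]
ft_force: [0.5, -0.5, -0.2]
grip_width: 0.0093
gripper_force: 40.1
[ 0.60792877 -0.12937095  0.16741471] [[-0.985, 0.172, 0.0], [0.172, 0.985, 0.001], [-0.0, 0.001, -1.0]] 80.09221698930767 [(0.78, np.float64(512.1), np.float64(239.5), 1626, ((509.2317199707031, 236.08538818359375), (59.189857482910156, 38.2625732421875), 38.65980911254883)), (0.71, np.float64(277.5), np.float64(286.8), 1432, ((277.5, 283.5), (81.0, 21.0), 90.0))] [(0.58, np.float64(271.3), np.float64(179.3), 1750, ((274.9287414550781, 183.1853485107422), (57.92107391357422, 44.82021713256836), 25.114835739135742))]
[([0.492, -0.0746, 0.1245], 0.81), ([0.5858, -0.1309, 0.0518], 0.43), ([0.6747, 0.0938, 0.0649], 0.89), ([0.6061, -0.1295, 0.1796], 0.76)]
```

View pics/w2.png

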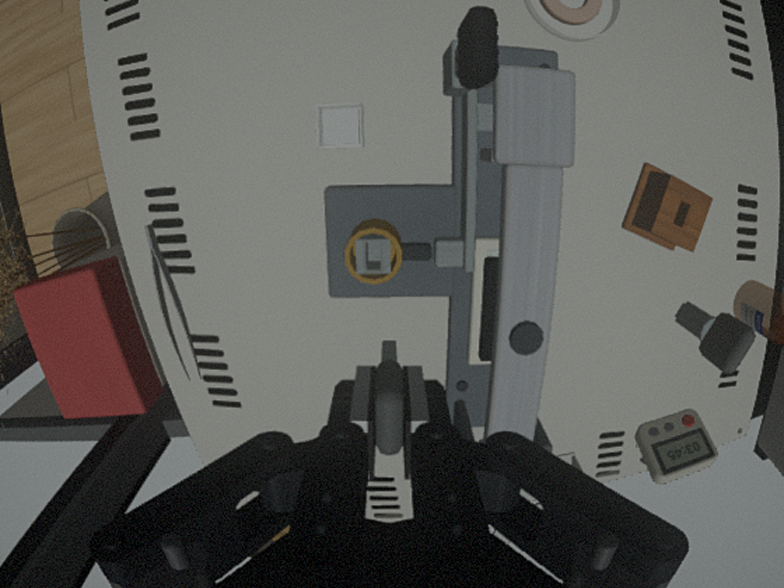

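The wrist view shows the key held upright, with its tip at view (389,344), and the ring of the lock centred at view (373,256). The press is nearly square with the jaws.

Run:
```python
from h import *
s=r.state();w=imaging.grab_frame("wrist");M=rot(s["orientation"])
m=cut_out("key","wrist")
for d in m:
    ys,xs=np.nonzero(d["region"])
    if abs(xs.mean()-278)<8:
        print(ys.min(),ys.max(),[(y,xs[ys==y].min(),xs[ys==y].max()) for y in range(ys.min(),ys.min()+30,4)])
        print("tip near tool", M.T@(wpix(w,s,277.9,ys.min()-.5,s["eef_pos"][2]-.047)-s["eef_pos"]))
q=lambda x,y,z:wpix(w,s,x/1.4,y/1.4,z)
ang=lambda a,b:np.degrees(np.arctan2(*(b-a)[[1,0]]))
print("front edge",ang(q(330,186,.012),q(450,185,.012)),"back",ang(q(330,297,.012),q(450,297,.012)))
print("coupler",ang(q(495,68,.072),q(575,70,.072)))
print("ring",q(373,256,.047),"slotplate",q(375.5,256,.047), q(355,239,.047),q(393,239,.047),q(394,276,.047))
print("corners lockplate",q(327,186,.012),q(327,297,.012))
im=w["frame"][150:215,225:320]; cv2.imwrite("pics/lock.png",cv2.resize(im,None,fx=7,fy=7,interpolation=3)[:,:,::-1])
```

```text
243 324 [(243, np.int64(273), np.int64(281)), (247, np.int64(273), np.int64(282)), (251, np.int64(272), np.int64(282)), (255, np.int64(272), np.int64(281)), (259, np.int64(271), np.int64(283)), (263, np.int64(269), np.int64(286)), (267, np.int64(268), np.int64(287)), (271, np.int64(268), np.int64(287))]
tip near tool [0.0026951  0.00018222 0.04700084]
front edge 80.74188392044958 back 80.21960233568595
coupler 84.89012156002522
ring [ 0.58473306 -0.13307502  0.047     ] slotplate [ 0.58497719 -0.13167425  0.047     ] [ 0.57324367 -0.14131727  0.047     ] [ 0.57693778 -0.12022257  0.047     ] [ 0.59845429 -0.12328557  0.047     ]
corners lockplate [ 0.54299912 -0.15620686  0.012     ] [ 0.61534168 -0.17117472  0.012     ]
```

View pics/lock.png

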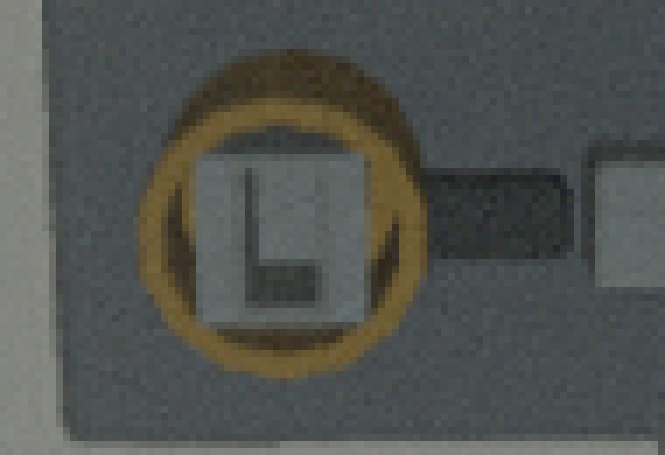

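```bash
python3 -m creep '[[[0.0245,-0.0077,0.0,0,0,-0.007,0.0],[0.0245,-0.0077,0.025,0,0,-0.007,0.0],[0.0245,-0.0077,0.05,0,0,-0.007,0.0],[0.0245,-0.0077,0.06,0,0,-0.007,0.0],[0.0245,-0.0077,0.06,0,0,-0.007,0.0]]]';python3 - <<'E'
from h import *
s=r.state();w=imaging.grab_frame("wrist");M=rot(s["orientation"])
im=w["frame"][190:300,220:335]; cv2.imwrite("pics/w3.png",cv2.resize(im,None,fx=5,fy=5,interpolation=3)[:,:,::-1])
print(s["eef_pos"],np.degrees(np.arctan2(M[1,1],M[0,1])),s["ft_force"])
for l in [(.5847,-.1331,.047)]: print(wproj(w,s,l))
E
```

```text
t: 6.4
eef_pos: [0.5816, -0.1323, 0.1069]
orientation: [-0.258, -3.13, -0.001]
ft_force: [1.2, -0.4, 0.2]
grip_width: 0.0093
gripper_force: 40.1
[ 0.58160373 -0.13234913  0.1068824 ] 80.57046379624971 [ 1.24922781 -0.44596737  0.22861659]
(np.float64(277.19962359256635), np.float64(242.70632273931705))
```

View pics/w3.png

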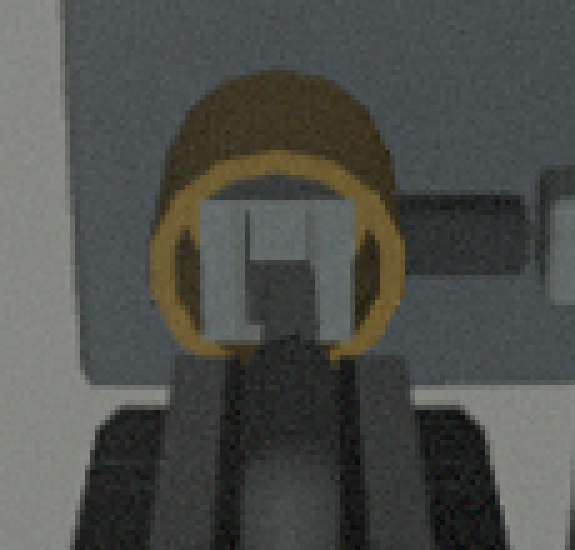

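The key tip overlaps the near end of the slot at crop (285,330), and the slot centre is at crop (279,265). The tip's edges are too dark to read, so I'll enlarge with more contrast.

Run:
```python
from h import *
fs=[imaging.grab_frame("wrist")["frame"].astype(float) for _ in range(4)]
im=np.mean(fs,0)[225:285,250:305]; im=np.clip(255*(im/140)**0.6,0,255).astype(np.uint8)
cv2.imwrite("pics/w4.png",cv2.resize(im,None,fx=10,fy=10,interpolation=3)[:,:,::-1])
```

```text
(no output)
```

View pics/w4.png

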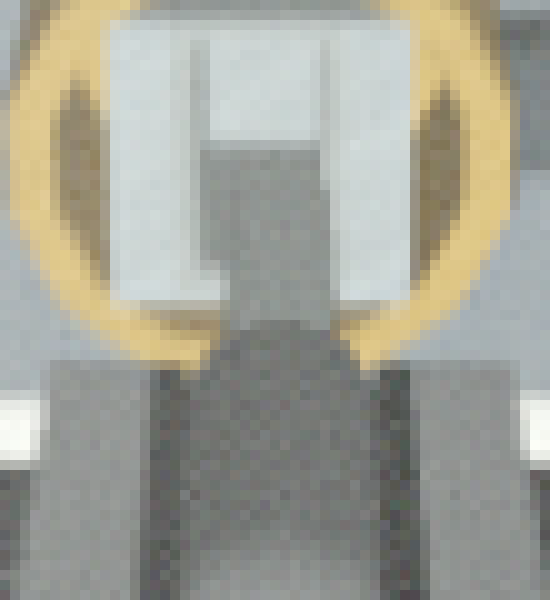

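The picture shows the slot at crop x 195–330, y 28–268, and the shank in front of it at crop x 230–330 with its shoulder at about y 180.

Run:
```python
from h import *
s=r.state();w=imaging.grab_frame("wrist");M=rot(s["orientation"])
t=lambda x,y,z:(M.T@(wpix(w,s,250+x/10-.0,225+y/10,z)-s["eef_pos"])).round(4)
print("slot ends",t(262,28,.047),t(262,268,.047))
print("ring sides",t(10,130,.047),t(512,130,.047))
for tz in (.040,.042,.044):print("shoulder",t(281,180,s["eef_pos"][2]-tz))
for tz in (.016,.018):print("collar near edge",t(281,322,s["eef_pos"][2]-tz))
```

```text
slot ends [ 0.0065 -0.0009  0.0614] [-0.0105 -0.0009  0.0614]
ring sides [-0.0007 -0.0172  0.0614] [-0.0007  0.0153  0.0614]
shoulder [0.0055 0.0003 0.04  ]
shoulder [0.0046 0.0003 0.042 ]
shoulder [0.0037 0.0003 0.044 ]
collar near edge [0.0085 0.0002 0.016 ]
collar near edge [0.0075 0.0002 0.018 ]
```

```bash
python3 -m creep '[[[0.0003,-0.0012,0.0,0,0,0,0.0],[0.0003,-0.0012,0.01,0,0,0,0.0],[0.0003,-0.0012,0.018,0,0,0,0.0],[0.0003,-0.0012,0.022,0,0,0,0.0],[0.0003,-0.0012,0.022,0,0,0,0.0]]]'
```

```text
t: 7.32
eef_pos: [0.5819, -0.1338, 0.0849]
orientation: [0.258, 3.131, 0.0]
ft_force: [2.4, -1.2, -1.5]
grip_width: 0.0093
gripper_force: 40.0
```

```bash
python3 -m creep '[[[0,0,0.004,0,0,0,0.0],[0,0,0.008,0,0,0,0.0],[0,0,0.011,0,0,0,0.0],[0,0,0.011,0,0,0,0.0]]]'
```

```text
t: 7.82
eef_pos: [0.582, -0.1339, 0.0742]
orientation: [0.259, 3.13, 0.0]
ft_force: [2.6, -0.2, -1.6]
grip_width: 0.0091
gripper_force: 40.0
```

```bash
python3 -m creep '[[[0,0,0.0015,0,0,0,0.0],[0,0,0.003,0,0,0,0.0],[0,0,0.003,0,0,0,0.0]]]';  python3 -m creep '[[[0,0,0.0015,0,0,0,0.0],[0,0,0.002,0,0,0,0.0],[0,0,0.002,0,0,0,0.0]]]'
```

```text
t: 8.2
eef_pos: [0.582, -0.1339, 0.0723]
orientation: [0.258, 3.13, -0.0]
ft_force: [1.2, -0.5, 4.1]
grip_width: 0.0094
gripper_force: 41.1
t: 8.57
eef_pos: [0.5822, -0.134, 0.072]
orientation: [0.258, 3.129, -0.001]
ft_force: [-3.3, 1.7, 17.2]
grip_width: 0.0094
gripper_force: 42.5
```

```bash
python3 -m creep '[[[0,0.0004,-0.001,0,0,0.17,0.0],[-0.0001,0.0007,-0.001,0,0,0.34,0.0],[-0.0003,0.0011,-0.001,0,0,0.51,0.0],[-0.0005,0.0014,-0.001,0,0,0.68,0.0],[-0.0007,0.0017,-0.001,0,0,0.85,0.0]]]';  python3 -m creep '[[[0,0.0004,0,0,0,0.17,0.0],[-0.0001,0.0007,0,0,0,0.34,0.0],[-0.0003,0.0011,0,0,0,0.5,0.0],[-0.0003,0.0011,0,0,0,0.5,0.0]]]'; python3 -c "
from h import *
s=r.state();M=rot(s['orientation']);print(np.degrees(np.arctan2(M[1,1],M[0,1])),s['ft_torque'],s['ft_force'],s['qpos'])"
```

```text
t: 9.2
eef_pos: [0.5836, -0.1323, 0.0723]
orientation: [1.532, 2.74, 0.002]
ft_force: [-0.0, 0.9, 9.3]
grip_width: 0.009
gripper_force: 41.6
t: 9.7
eef_pos: [0.5849, -0.1319, 0.0723]
orientation: [2.157, 2.281, 0.003]
ft_force: [0.5, 2.0, 9.8]
grip_width: 0.0095
gripper_force: 41.5
3.1811030363898127 [ 0.30811818 -0.16441878  0.06221479] [0.53769082 1.98806645 9.80775222] [-3.27994739e-01  5.23376753e-01 -1.45705970e-01  8.98709624e-01
  1.02326329e-03  1.18728268e+00]
```

```bash
python3 -m creep '[[[0,0.0001,0,0,0,0.06,0.0],[0,0.0002,0,0,0,0.12,0.0],[0,0.0002,0,0,0,0.12,0.0]]]'; python3 -c "
from h import *
s=r.state();print(s['ft_torque'])"; python3 -m creep '[[[0,0.0001,0,0,0,0.05,0.0],[0,0.0002,0,0,0,0.1,0.0],[0,0.0002,0,0,0,0.1,0.0]]]'; python3 -c "
from h import *
s=r.state();M=rot(s['orientation']);print(np.degrees(np.arctan2(M[1,1],M[0,1])),s['ft_torque'],s['ft_force'])"
```

```text
t: 10.07
eef_pos: [0.5852, -0.1318, 0.0723]
orientation: [2.29, 2.148, 0.004]
ft_force: [1.5, 1.5, 9.1]
grip_width: 0.0093
gripper_force: 41.5
[ 0.27199067 -0.26761779  0.03421057]
t: 10.45
eef_pos: [0.5855, -0.1319, 0.0723]
orientation: [2.394, 2.031, 0.004]
ft_force: [0.9, 1.1, 8.6]
grip_width: 0.0093
gripper_force: 41.5
-9.373078476581886 [ 0.19875336 -0.26164222  0.13703139] [0.93472387 1.06321254 8.56685459]
```

```bash
python3 -m creep '[[[0,0.0001,0,0,0,0.05,0.0],[0,0.0001,0,0,0,0.08,0.0],[0,0.0001,0,0,0,0.08,0.0]]]'
python3 - <<'E'
from h import *
s=r.state();M=rot(s['orientation']);print(np.degrees(np.arctan2(M[1,1],M[0,1])),s['ft_torque'])
f=imaging.grab_frame("scene"); w=imaging.grab_frame("wrist")
a=cv2.resize(f["frame"][190:270,230:330],None,fx=4,fy=4,interpolation=3); b=cv2.resize(w["frame"][100:340,150:430],(400,340),interpolation=3)
im=np.vstack([np.clip(a.astype(float)*1.4,0,255).astype(np.uint8)[:,:,:],b])[:600]
cv2.imwrite("pics/turn.png",np.hstack([a,cv2.resize(b,(400,320))])[:,:,::-1])
E
```

```text
t: 10.82
eef_pos: [0.5857, -0.1321, 0.0723]
orientation: [2.472, 1.934, 0.004]
ft_force: [1.7, 0.6, 9.6]
grip_width: 0.0094
gripper_force: 41.7
-13.909449383443041 [ 0.0820054  -0.32476487  0.3528563 ]
```

View pics/turn.png

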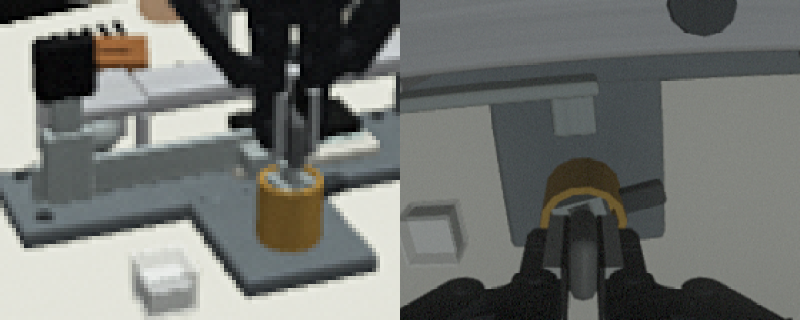

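The key is home and turned: the cam (right of the lock at wrist crop (640,195)) now points away from the latch, and the torque has risen to 0.35 N m, so it is at its stop. Next I release it and go to the tab.

```bash
python3 -m creep '[[[0,0,0,0,0,0,0.03],[0,0,0,0,0,0,0.04],[0,0,-0.02,0,0,0,0.04],[0,0,-0.06,0,0,0,0.04],[0,0,-0.1,0,0,0,0.04]]]'; python3 -m creep '[[[0.007,-0.02,0,0,0,-0.17,0.045],[0.014,-0.04,0,0,0,-0.35,0.045],[0.021,-0.06,0,0,0,-0.52,0.045],[0.028,-0.08,0,0,0,-0.7,0.045],[0.0356,-0.1084,0,0,0,-0.87,0.045]]]';  python3 -m creep '[[[0,0,0,0,0,-0.17,0.045],[0,0,0,0,0,-0.35,0.045],[0,0,0,0,0,-0.52,0.045],[0,0,0,0,0,-0.7,0.045],[0,0,0,0,0,-0.78,0.045]]]'
python3 - <<'E'
from h import *
s=r.state();w=imaging.grab_frame("wrist");save(w,"w5.png",None,1.4)
M=rot(s["orientation"]);print(s["eef_pos"],np.degrees(np.arctan2(M[1,1],M[0,1])),s["qpos"])
t=lambda u,v,z:(M.T@(wpix(w,s,u,v,z)-s["eef_pos"])).round(4)
for d in spot_in("pull_tab","wrist"): print(d["at"],d["score"],M.T@(np.array(d["at"])-s["eef_pos"]))
for d in cut_out("pull_tab","wrist"):
    ys,xs=np.nonzero(d["region"]); print(d["score"],xs.min(),xs.max(),ys.min(),ys.max(),"sides@top",t(xs.min(),ys.mean(),.122),t(xs.max()+1,ys.mean(),.122),"far",t(xs.mean(),ys.max()+1,.122))
E
```

```text
t: 11.55
eef_pos: [0.5828, -0.1316, 0.1702]
orientation: [-2.473, -1.933, 0.003]
ft_force: [1.0, 0.2, 0.2]
grip_width: 0.0399
gripper_force: 0.0
t: 12.18
eef_pos: [0.4864, -0.0708, 0.1696]
orientation: [-1.421, -2.8, 0.001]
ft_force: [0.7, -0.6, 0.9]
grip_width: 0.0456
gripper_force: 0.0
t: 12.8
eef_pos: [0.4865, -0.071, 0.1696]
orientation: [-0.254, -3.129, -0.001]
ft_force: [-0.0, -0.1, -0.4]
grip_width: 0.045
gripper_force: 0.0
[ 0.4865191  -0.07104186  0.16959689] 80.72706519955878 [-2.74068768e-01  2.48024117e-01 -2.92284066e-01  1.03285757e+00
 -4.58341438e-05 -1.12225730e-01]
[0.4828, -0.0699, 0.1213] 0.8 [0.00374052 0.00051704 0.04830596]
0.74 268 288 210 271 sides@top [ 0.0032 -0.0058  0.0476] [0.0032 0.0069 0.0476] far [-0.018   0.0001  0.0476]
```

View pics/w5.png

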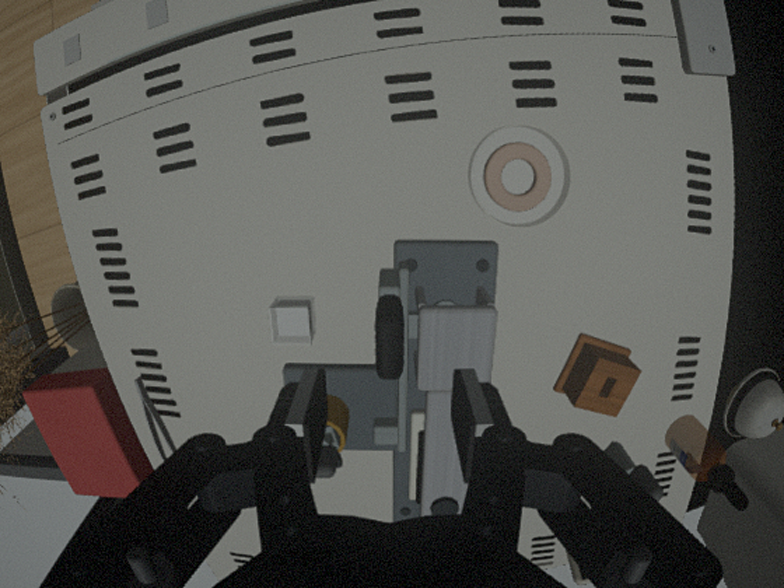

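The tab stands midway between the open jaws (view (389,337)), and the key stays in the lock at view (330,440). Next I descend and grip.

```bash
python3 -m creep '[[[-0.002,0.0005,0.03,0,0,0,0.045],[-0.002,0.0005,0.055,0,0,0,0.045],[-0.002,0.0005,0.0725,0,0,0,0.045],[-0.002,0.0005,0.0725,0,0,0,0.045],[-0.002,0.0005,0.0725,0,0,0,0.02]]]' 60; python3 -m creep '[[[0,0,0,0,0,0,0.0],[0,0,0,0,0,0,0.0],[0,0,0,0,0,0,0.0],[0,0,0,0,0,0,0.0]]]' 60
```

```text
t: 13.58
eef_pos: [0.4899, -0.0711, 0.0984]
orientation: [0.259, 3.13, -0.0]
ft_force: [-0.1, -0.0, 0.1]
grip_width: 0.0279
gripper_force: 0.0
t: 14.08
eef_pos: [0.4903, -0.0715, 0.0988]
orientation: [0.258, 3.129, -0.001]
ft_force: [-1.1, -0.6, 6.5]
grip_width: 0.011
gripper_force: 60.7
```

```bash
python3 -m creep '[[[0,-0.004,0,0,0,0,0.0],[0,-0.008,0,0,0,0,0.0],[0,-0.012,0,0,0,0,0.0],[0,-0.0145,0,0,0,0,0.0],[0,-0.0145,0,0,0,0,0.0]]]' 60
```

```text
t: 14.7
eef_pos: [0.4885, -0.0829, 0.0987]
orientation: [0.256, 3.128, 0.009]
ft_force: [1.2, 9.2, 6.3]
grip_width: 0.0112
gripper_force: 60.7
```

```bash
python3 -m creep '[[[0,-0.002,0,0,0,0,0.0],[0,-0.003,0,0,0,0,0.0],[0,-0.003,0,0,0,0,0.0]]]' 60
```

```text
t: 15.08
eef_pos: [0.4881, -0.0856, 0.0987]
orientation: [0.255, 3.128, 0.01]
ft_force: [1.7, 10.4, 6.1]
grip_width: 0.0112
gripper_force: 60.7
```

```bash
python3 -m creep '[[[-0.0014,0,-0.0082,0,0.035,0,0.0],[-0.003,0,-0.0163,0,0.07,0,0.0],[-0.005,0,-0.0244,0,0.105,0,0.0],[-0.007,0,-0.0325,0,0.14,0,0.0],[-0.007,0,-0.0325,0,0.14,0,0.0]]]' 60
```

```text
t: 15.7
eef_pos: [0.4947, -0.0865, 0.1303]
orientation: [-0.244, -2.993, -0.027]
ft_force: [1.3, 9.5, -1.1]
grip_width: 0.0114
gripper_force: 60.0
```

```bash
python3 -m creep '[[[-0.0022,0,-0.0129,0,0.055,0,0.0],[-0.0052,0,-0.0256,0,0.11,0,0.0],[-0.0088,0,-0.0381,0,0.165,0,0.0],[-0.0133,0,-0.0509,0,0.222,0,0.0],[-0.0133,0,-0.0509,0,0.222,0,0.0]]]' 60; python3 -m creep '[[[0,0,0,0,0,0,0.0],[0,0,0,0,0,0,0.0],[0,0,0,0,0,0,0.0],[0,0,0,0,0,0,0.0]]]' 60
python3 - <<'E'
from h import *
f=imaging.grab_frame("scene");save(f,"end.png",(180,130,380,280),4)
for c in ("scene","wrist"):
    imaging.grab_frame(c);print([(d["at"],d["score"]) for d in spot_in("pull_tab",c)])
E
```

```text
t: 16.32
eef_pos: [0.5141, -0.0895, 0.1783]
orientation: [-0.227, -2.769, -0.051]
ft_force: [-1.1, 10.3, -0.9]
grip_width: 0.0114
gripper_force: 60.1
t: 16.82
eef_pos: [0.5141, -0.0895, 0.1782]
orientation: [-0.227, -2.771, -0.051]
ft_force: [2.2, 10.3, -1.6]
grip_width: 0.0109
gripper_force: 60.0
[([0.4994, -0.0874, 0.176], 0.72)]
[([0.5129, -0.0903, 0.2022], 0.73)]
```

View pics/end.png

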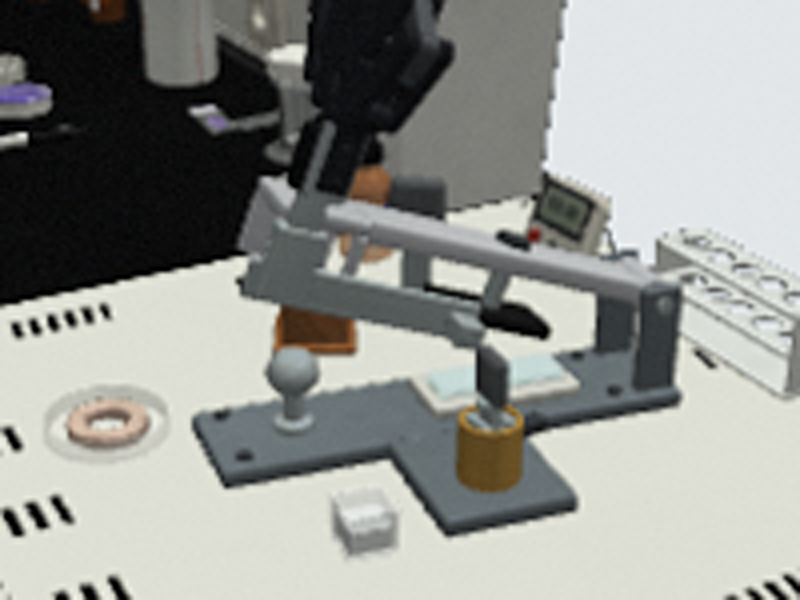

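The arm is raised off the ball with the tab in the jaws (TCP up 79.5 mm). The key stands in the lock at (490,380), and the petri dish and cover glass box stand undisturbed.

```bash
python3 -c "
from h import *
print(r.sign_off())"
```

```text
the job is handed in; nothing more can be done
None
```

The job is done and handed in: the smaller key is fully in the lock, turned clockwise to its stop, and left there. The latch was drawn and the press arm is held up by the gripped tab, about 80 mm higher than before.

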